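# Roll a roller up the gauging ramp and hold it against the buffer

## Robot

A 6-joint arm with a two-finger parallel gripper is mounted at the origin on a cart in front of the work surface, level with it; the furniture and walls round the work are solid. World frame = base frame: x ahead of the robot, y to its left, z up, the work surface at z = 0. Lengths are in m, angles in rad, forces in N, time in s.
With the tool pointing down it reaches from about 0.35 to 0.775 m from the base axis. Payload 5.5 kg.
Tool frame: the origin (TCP) lies at the very end of the fingers, on their centre line; the grasp point (between the pads) lies 19 mm behind it; z points along the fingers, y is the direction in which the jaws open and shut (so a half turn about z gives the same grasp; the last joint's range is limited). The gripper opens to 85 mm and grips with 20 to 120 N. Pads are 22 mm wide; open, the fingers measure 114 mm over their backs; the gripper's body (76 mm by 85 mm) begins 54 mm behind the grasp point. The pads swing forward as they close: fully open they stand 13 mm farther back than shut.
Start: joints at [-1.266, 0.313, 0.046, 1.304, 0, 1.431], TCP at [0.247, -0.519, 0.231] pointing down, gripper open.
Joint ranges: [-2.76, 2.76], [-0.86, 1.69], [-1.03, 1.26], [-2.2, 2.34], [-1.47, 1.5], [-3.14, 3.14]. Speed limits (rad/s): [2.57, 2.57, 3.14, 3.14, 3.14, 3.14].

## Interface

Orientations are given as a unit quaternion [w, x, y, z].
In Python, from workcell import get_state, imaging, env, spotter gives the robot as it stands.
- The arm moves only by the tool play_rows, never from a script. Its argument "moves" is a list of rows, each an object with "claw": the finger opening in cm, from 0 to 8.54; "delta_pos": the shift along the tool's x, y, z in cm, a list of three; "twist": the turn about the tool's z in degrees. A call has 1 to 12 rows; each row is the pose to reach, as a shift and turn from the pose commanded when the call began, along the tool's axes at that moment; what a row does not reach only later rows make up. A row lasts 1/8 s, in which the tool goes at most 62.5 mm and 10.7 degrees, less where a joint would pass 70% of its speed; a pose out of reach is approached as far as the arm can. A call with a gripper value outside its range is refused whole. The fingers move at their own pace and stop on an object; "force" is the grip in N (left out, the last holds). Time passes only in rows, so rows that repeat a pose let the fingers close. It gives the time, the measured TCP pose, the force and the opening at its end, in the units of the state.
- get_state(): the state, without advancing time (a new reading comes with each control period).
- imaging.read_camera(name): name is "side" or "top" or "wrist"; returns the picture (480x640x3 uint8, red, green, blue); there is no depth.
- imaging.camera_info(name): a dict with "fx", "fy", "cx", "cy" (pixels), "world_to_cam" (4x4, takes a point from world to camera coordinates). Camera axes: x right, y down, z forward; pixel columns grow to the right and rows downward; lengths in m; the calibration is good to about 2 mm. A picture is of the moment at which its call begins: read the wrist's pose just before it. camera_info takes no time and is no camera call; for the wrist camera it gives the pose at the moment of the call.
- env.hand_in(): hands the job in, once; it reports no verdict.
Trained networks look in the newest picture that a camera, given by its name, has taken for a name from the list of things; names that differ only in an ending like _2 or _b are one class to them, and where a whole thing is asked for, a point or a joint stands for the part that bears it (a point fixed in the world has none). Each returns a list of dicts, best first, with "conf" (0 to 1); they miss things now and then, are a little off and sometimes report something else, mostly with a low value. They report only what shows in the picture. A call takes as long as a camera call. They do not tell look-alikes from the thing itself.
- spotter.spot_in(camera, query): "extent" ([left, top, right, bottom] in pixels, round what is visible of it).
The state is a dict: "clock": time; "joint_pos": joint angles; "qvel": joint speeds; "tau": joint torques, N m; "tcp_pos": TCP position; "orientation": TCP orientation; "wrist_force": force on the tool from outside, world axes, zero at the start; "ft_torque": the same for the moment, N m; "finger_gap": finger opening in m.
Only numpy, scipy, OpenCV 4.12 (cv2) and the standard library are available. Lean on these libraries where they do the work, as an engineer would, in place of code of your own. Each camera call takes 0.05 s, during which the arm holds its last target. There are 200 camera calls.

## Task

Push the green roller with your fingertips up the blue-railed ramp, without grasping or lifting it and without letting it run free or roll back, until it has pushed the red sprung buffer plate at the top fully home. Finish while still holding it there: the program ends with the fingers pressing the roller against the pushed-in buffer. Leave the other things on the bench alone.

Things in the scene. Friction and masses are not known exactly. Their poses are not given: they have to be found in the camera images.
- roller: Green plastic roller, a solid cylinder 50 mm in diameter and 90 mm long, with steel shaft stubs (12 mm diameter, 16 mm long) at both ends; 0.25 to 0.5 kg. Origin at its centre, on its axis; its own y axis is the roller's axis. It starts across the foot of the ramp against the sill, its centre at x = -0.086, z = 0.025 in the frame of deck. Let go on the slope it rolls back.
- deck: Aluminium running surface of the ramp (fixed; its place and heading vary), tilted 0.14 rad. Origin on the surface, midway across, 34 mm above the bench; x points up the slope, y across to the left, z square out of it. It spans x = -0.110 to 0.152. Blue side rails at y = +-0.048 to +-0.058, 12 mm above the surface, guide the roller with 3 mm play at each end; its stubs pass above them.
- ramp_foot (a point): Top of the steel sill at the foot of the ramp, midway across: x = -0.102, z = 0.0035 in the frame of deck; the sill is 6 mm thick along x. Beyond it, below the foot, the space is free for the fingers, which can go in behind the roller from above. A dark base plate, 6 mm thick, lies on the bench under the ramp, 128 mm wide.
- end_block (a point): Centre of the face of the grey end block towards the foot: x = 0.130, z = 0.025 in the frame of deck. The block is 95 mm wide, 46 mm high above the surface, 20 mm thick.
- buffer_face (a point): Centre of the rubber face of the red buffer plate (60 mm wide across the ramp, 32 mm high, 8 mm thick) in front of the grey end block: at x = 0.110, z = 0.025 in the frame of deck when untouched. It moves with the plate.
- buffer (a joint): Travel of the buffer plate up the slope, in m: 0 untouched, 0.012 fully home (hard stop against the grey block; the roller's centre is then at x = 0.097 in the frame of deck). A spring pushes it back: it begins to move at 1.8 N and takes 5.4 N at full travel; it springs out again when let go.
- blue_pot: Bystander: loose white pot with a blue lid, 58 mm diameter, 66 mm high, left of the ramp. Origin at the centre of its underside.
- marker: Bystander: loose white marker pen with a black cap, 135 mm long, 17 mm thick, near the right edge of the bench. Origin at the centre of its underside.
- bush: Bystander: loose brown flanged bush, 36 mm diameter, 21 mm high, near the right edge of the bench. Origin at the centre of its underside.
- hex_key: Bystander: loose black hex key, 94 mm long, 7 mm thick, lying flat left of the ramp. Origin at the centre of its underside.
Things that resemble listed ones, but are neither listed nor needed, are in the scene too. There is more than one size of the roller; the one meant has the size given above.

How it is judged:
By the outcome, as a careful person would: the job done as asked, in the order asked, and still so for the second after the job is handed in, while the arm keeps its last pose, push and grip.
It also fails if it takes over 40 s, if anything falls off the work surface, if the arm or the gripper's body presses on something with over 40 N, if the wrist force passes 120 N, or if a joint passes its speed limit or range.

## Working session

There is one attempt and no reset: what is moved stays moved. The work goes in short steps, Python scripts to look and compute and a tool call to move; the robot and the scene stay as the last step left them, time stands still between calls to the robot, and variables do not carry over. Pictures are saved under pics/ and viewed, about 8 in all and at most 12, crops included, and the job is handed in when it is done.

Besides the shell and the picture viewer there is one more tool, called as name(argument=value, ...), one argument or row to a line, values as JSON. play_rows: Moves the arm, as the interface text tells. Its arguments: {"type":"object","properties":{"moves":{"type":"array"},"force":{"type":"number"}},"required":["moves"]}

```bash
mkdir -p pics
python3 - <<'E'
from workcell import get_state, imaging, env, spotter
import cv2,numpy as np
s=get_state();print(s['clock'],s['tcp_pos'],s['orientation'],s['finger_gap'])
for c in ['top','side']:
    im=imaging.read_camera(c);cv2.imwrite(f'pics/{c}.png',im[:,:,::-1])
    i=imaging.camera_info(c);print(c,i['fx'],i['fy'],i['cx'],i['cy'],np.round(i['world_to_cam'],3).tolist())
    for q in ['roller','deck','buffer']:
        print(q,spotter.spot_in(c,q)[:3])
E
```

```text
0.0 [ 0.24723824 -0.51856477  0.23038927] [-9.25237969e-04  9.75369047e-01  2.20577332e-01 -8.42375684e-05] 0.08525565556015191
top 553.981927082435 553.981927082435 314.8351923990429 241.14052144947277 [[-0.001, -1.0, 0.004, 0.145], [-0.99, 0.001, -0.144, 0.589], [0.144, -0.004, -0.99, 0.833], [0.0, 0.0, 0.0, 1.0]]
roller [{'extent': [381.8, 229.8, 418.9, 272.7], 'conf': 0.84}, {'extent': [265.0, 297.5, 349.3, 334.3], 'conf': 0.73}]
deck [{'extent': [270.3, 151.9, 351.0, 326.3], 'conf': 0.62}, {'extent': [445.0, 266.8, 467.5, 292.0], 'conf': 0.24}]
buffer [{'extent': [292.1, 149.8, 332.2, 188.5], 'conf': 0.74}]
side 573.566774111365 573.566774111365 324.1577836924158 244.76448590863416 [[0.911, -0.413, -0.01, -0.489], [-0.26, -0.555, -0.79, 0.317], [0.321, 0.722, -0.613, 0.704], [0.0, 0.0, 0.0, 1.0]]
roller [{'extent': [324.2, 321.6, 365.1, 364.4], 'conf': 0.69}, {'extent': [232.2, 259.1, 275.0, 314.5], 'conf': 0.56}]
deck [{'extent': [249.2, 216.2, 402.5, 329.2], 'conf': 0.82}, {'extent': [353.6, 230.7, 390.0, 260.4], 'conf': 0.19}]
buffer [{'extent': [351.6, 231.8, 390.3, 259.0], 'conf': 0.68}]
```

View pics/top.png

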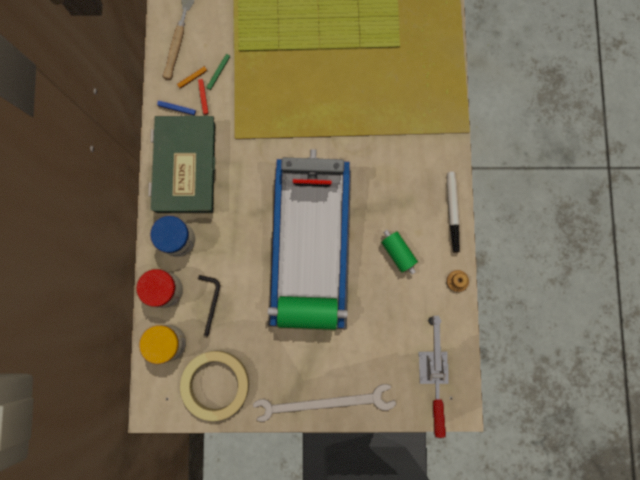

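View pics/side.png

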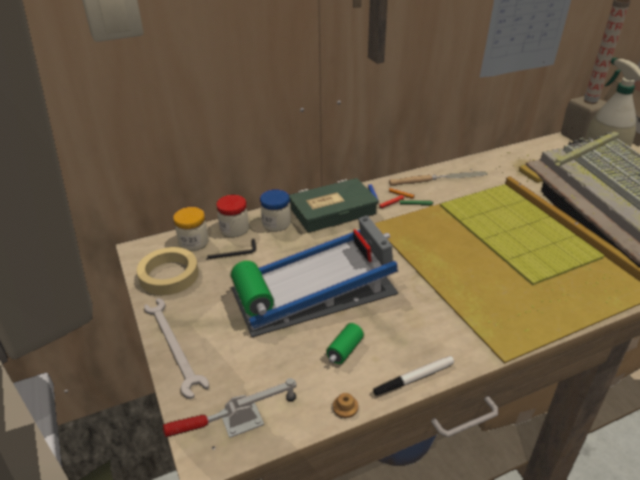

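Top view: the ramp foot faces the robot, with the 50 mm green roller on it at about (307,312) and the red buffer at (312,183). The smaller green roller at (400,252) is the look-alike. I'll fit the deck's x, y and yaw next.

```bash
cat > h.py <<'E'
import cv2,numpy as np
from scipy.spatial.transform import Rotation as R
from workcell import get_state, imaging
T=.14
def deck(p,v):
    P=np.atleast_2d(p)@R.from_euler('y',-T).as_matrix().T
    return P@R.from_euler('z',v[2]).as_matrix().T+[v[0],v[1],.034]
def proj(P,i):
    c=np.c_[P,np.ones(len(P))]@np.array(i['world_to_cam']).T
    return np.c_[i['fx']*c[:,0]/c[:,2]+i['cx'],i['fy']*c[:,1]/c[:,2]+i['cy']]
def box(a,b,c,d,e,f): return np.array([[x,y,z] for x in(a,b) for y in(c,d) for z in(e,f)])
def cyl(x):
    t=np.linspace(0,2*np.pi,40); return np.array([[x+.025*np.cos(a),y,.025+.025*np.sin(a)] for a in t for y in(-.045,.045)])
def hullc(p):
    h=cv2.convexHull(p.astype(np.float32)); m=cv2.moments(h); return np.array([m['m10']/m['m00'],m['m01']/m['m00']])
def mask(im,col,roi):
    h=cv2.cvtColor(im,cv2.COLOR_RGB2HSV); lo,hi={'g':(45,80),'b':(100,125),'r':(-1,8)}[col]
    H=h[...,0].astype(int); m=((H>=lo)&(H<=hi)|((col=='r')&(H>172)))&(h[...,1]>130)&(h[...,2]>50)
    o=np.zeros_like(m); x0,y0,x1,y1=roi; o[y0:y1,x0:x1]=m[y0:y1,x0:x1]
    n,l,s,_=cv2.connectedComponentsWithStats(o.astype(np.uint8))
    o&=np.isin(l,[k for k in range(1,n) if s[k,4]>=15])
    return np.argwhere(o)[:,::-1]
E
python3 - <<'E'
from h import *
from scipy.optimize import least_squares
obs=[]
rails=np.r_[box(-.11,.152,-.058,.058,.011,.012)]
for c,col,roi,pts in [('top','g',(262,285,352,345),cyl(-.086)),('top','r',(285,170,340,200),box(.11,.118,-.03,.03,.009,.041)),('top','b',(262,150,358,335),rails),('side','g',(222,250,285,325),cyl(-.086))]:
    im=cv2.imread(f'pics/{c}.png')[:,:,::-1].copy(); m=mask(im,col,roi); i=imaging.camera_info(c)
    print(c,col,m.min(0),m.max(0)); obs.append((hullc(m),i,pts))
f=lambda v,o=obs:np.concatenate([hullc(proj(deck(p,v),i))-q for q,i,p in o])
r=least_squares(f,[.5,.15,0],loss='soft_l1');print(r.x,np.round(r.fun,2))
v=r.x;np.save('v.npy',v)
for n,p in [('roller',[-.086,0,.025]),('end',[.097,0,.025]),('wait',[-.136,0,.02])]:print(n,deck(p,v))
s=get_state();q=s['orientation'];M=R.from_quat(q,scalar_first=True).as_matrix();print(M)
E
```

```text
top g [277 297] [337 328]
top r [293 179] [331 184]
top b [270 160] [348 327]
side g [232 262] [271 315]
[ 0.56536903  0.15320796 -0.03074797] [ 0.05  0.04 -0.96  1.49 -0.09 -0.4   0.19  0.24]
roller [[0.47676378 0.15593325 0.04675469]]
end [[0.65788765 0.1503623  0.07229108]]
wait [[0.42797377 0.15743392 0.03482646]]
[[ 9.02683567e-01  4.30304976e-01 -7.48191627e-05]
 [ 4.30304982e-01 -9.02683537e-01  2.33631315e-04]
 [ 3.29946911e-05 -2.43090207e-04 -9.99999970e-01]]
```

play_rows(
  moves=[
    {"claw": 5,"delta_pos": [3,-3.6,0],"twist": 3},
    {"claw": 5,"delta_pos": [7,-8.3,0],"twist": 6},
    {"claw": 5,"delta_pos": [11,-13,0],"twist": 9},
    {"claw": 5,"delta_pos": [15,-17.7,0],"twist": 12},
    {"claw": 5,"delta_pos": [19,-22.5,0],"twist": 15},
    {"claw": 5,"delta_pos": [23,-27.2,0],"twist": 18},
    {"claw": 5,"delta_pos": [27,-31.9,0],"twist": 21},
    {"claw": 5,"delta_pos": [31,-36.6,0],"twist": 24},
    {"claw": 5,"delta_pos": [35,-41.4,0],"twist": 27},
    {"claw": 5,"delta_pos": [39,-46.1,0],"twist": 27.25},
    {"claw": 5,"delta_pos": [43,-50.8,0],"twist": 27.25},
    {"claw": 5,"delta_pos": [45.15,-53.35,0],"twist": 27.25},
  ],
  force=40,
)

```text
clock: 1.9
tcp_pos: [0.4267, 0.1052, 0.2313]
orientation: [-0.02, 1.0, 0.016, -0.001]
wrist_force: [0.3, 0.3, 0.9]
finger_gap: 0.0501
```

play_rows(
  moves=[
    {"claw": 5,"delta_pos": [0,0,0],"twist": 0},
    {"claw": 5,"delta_pos": [0,0,0],"twist": 0},
  ],
)

```text
clock: 2.15
tcp_pos: [0.4259, 0.1026, 0.2312]
orientation: [-0.019, 1.0, 0.013, -0.001]
wrist_force: [-0.0, -0.1, 0.5]
finger_gap: 0.0499
```

```bash
cat > st.py <<'E'
from h import *
v=np.load('v.npy');s=get_state();M=R.from_quat(s['orientation'],scalar_first=True).as_matrix()
D=R.from_euler('z',v[2]).as_matrix()@R.from_euler('y',-T).as_matrix()
tip=np.array(s['tcp_pos'])
print(s['clock'],tip,'yaw',np.degrees(np.arctan2(M[1,0],M[0,0])),'want',np.degrees(v[2]),'gap',s['finger_gap'],'F',s['wrist_force'])
print('tip in deck',D.T@(tip-[v[0],v[1],.034]))
E
cat > look.py <<'E'
import sys
for c in sys.argv[2:]:
    im=imaging.read_camera(c);cv2.imwrite(f'pics/{sys.argv[1]}_{c}.png',im[:,:,::-1])
E
python3 st.py; python3 -c "
from h import *
v=np.load('v.npy');i=imaging.camera_info('wrist');im=imaging.read_camera('wrist');
for x,c in ((-.086,(255,0,0)),):
    for p in proj(deck(cyl(x),v),i): cv2.circle(im,tuple(int(a) for a in p),1,c,-1)
for p in proj(deck(box(-.11,.152,-.058,.058,.011,.012),v),i): cv2.circle(im,tuple(int(a) for a in np.clip(p,-999,2000)),3,(255,255,0),-1)
cv2.imwrite('pics/w1.png',im[:,:,::-1])"
```

```text
2.15 [0.4259412  0.10263964 0.23115793] yaw 1.5422426641012839 want -1.7617291773488797 gap 0.04987143914384347 F [-0.01854789 -0.14011821  0.53472315]
tip in deck [-0.10894696 -0.05483087  0.214459  ]
```

View pics/w1.png

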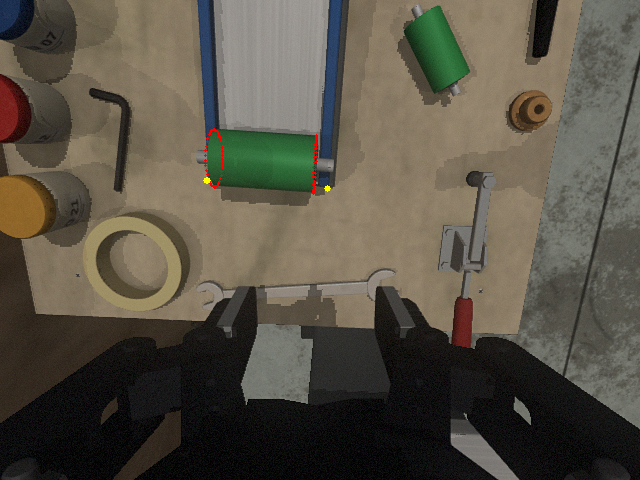

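play_rows(
  moves=[
    {"claw": 5,"delta_pos": [0.05,-2.7,0],"twist": 2},
    {"claw": 5,"delta_pos": [0.05,-5.5,0],"twist": 3.3},
    {"claw": 5,"delta_pos": [0.05,-5.5,4],"twist": 3.3},
    {"claw": 5,"delta_pos": [0.05,-5.5,8],"twist": 3.3},
    {"claw": 5,"delta_pos": [0.05,-5.5,12],"twist": 3.3},
    {"claw": 5,"delta_pos": [0.05,-5.5,15],"twist": 3.3},
    {"claw": 5,"delta_pos": [0.05,-5.5,17.5],"twist": 3.3},
    {"claw": 5,"delta_pos": [0.05,-5.5,19.3],"twist": 3.3},
    {"claw": 5,"delta_pos": [0.05,-5.5,20.1],"twist": 3.3},
    {"claw": 5,"delta_pos": [0.05,-5.5,20.1],"twist": 3.3},
    {"claw": 5,"delta_pos": [0.05,-5.5,20.1],"twist": 3.3},
  ],
)

```text
clock: 3.58
tcp_pos: [0.427, 0.1168, 0.0334]
orientation: [-0.039, 0.999, 0.016, -0.002]
wrist_force: [0.1, 0.1, 0.5]
finger_gap: 0.0499
```

```bash
sed -i '1i from h import *' look.py; python3 st.py; python3 look.py a wrist side
```

```text
3.575 [0.42696879 0.11682189 0.03336984] yaw 1.8218986744064347 want -1.7617291773488797 gap 0.04990149055388147 F [0.14828355 0.07835047 0.52592616]
tip in deck [-0.13596161 -0.04062373  0.01852358]
```

View pics/a_wrist.png

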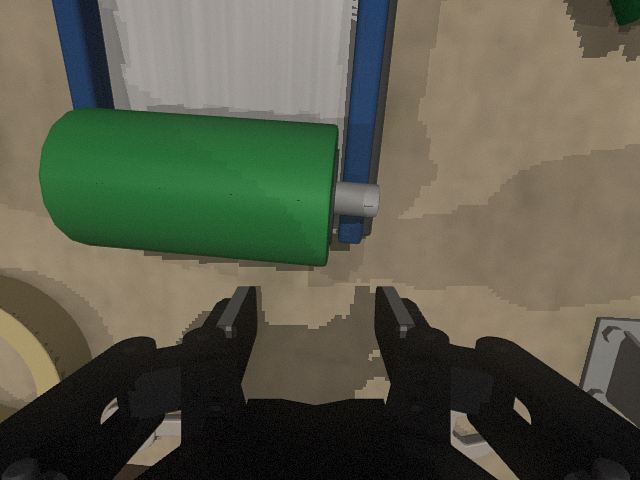

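View pics/a_side.png

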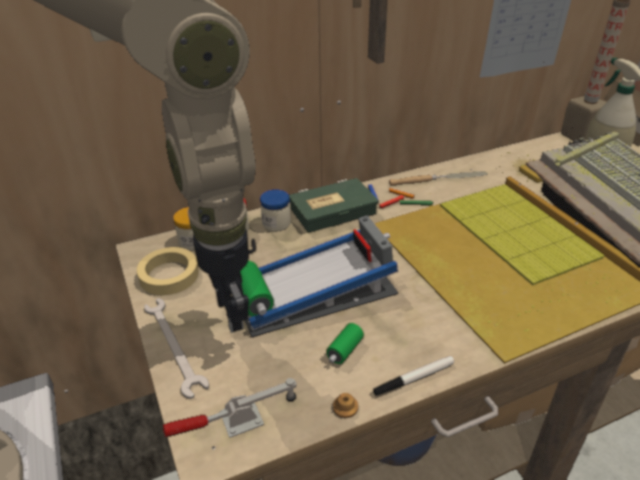

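```bash
python3 -c "
from h import *
s=get_state();print(np.round(s['joint_pos'],3),np.round(s['qvel'],3))"
```

```text
[ 0.031  0.224 -0.609  0.741  0.079  3.141] [ 0.001 -0.002 -0.002 -0.003 -0.001 -0.   ]
```

play_rows(
  moves=[
    {"claw": 5,"delta_pos": [-1,0,-6],"twist": 0},
    {"claw": 5,"delta_pos": [-1,0,-10],"twist": -5},
    {"claw": 5,"delta_pos": [-1,0,-10],"twist": -15},
    {"claw": 5,"delta_pos": [-1,0,-10],"twist": -25},
    {"claw": 5,"delta_pos": [-1,0,-10],"twist": -35},
    {"claw": 5,"delta_pos": [-1,0,-10],"twist": -45},
    {"claw": 5,"delta_pos": [-1,0,-10],"twist": -55},
    {"claw": 5,"delta_pos": [-1,0,-10],"twist": -65},
    {"claw": 5,"delta_pos": [-1,0,-10],"twist": -75},
    {"claw": 5,"delta_pos": [-1,0,-10],"twist": -85},
    {"claw": 5,"delta_pos": [-1,0,-10],"twist": -90},
    {"claw": 5,"delta_pos": [-1,0,-10],"twist": -90},
  ],
)

```text
clock: 5.18
tcp_pos: [0.4172, 0.1087, 0.1329]
orientation: [-0.029, 0.696, 0.717, 0.026]
wrist_force: [0.5, -0.5, -0.1]
finger_gap: 0.0501
```

```bash
echo "print(np.round(s['joint_pos'],3),'toolz',np.round(M[:,2],4))">>st.py; python3 st.py
```

```text
5.175 [0.41718378 0.10865996 0.13287055] yaw 91.75288429707774 want -1.7617291773488797 gap 0.05005770380794281 F [ 0.47638471 -0.5482227  -0.12301467]
tip in deck [-0.1315132  -0.04908262  0.11838055]
[ 0.012  0.091 -0.486  0.999  0.079  1.552] toolz [-0.006   0.0784 -0.9969]
```

```bash
cat > to.py <<'E'
import sys
from h import *
s=get_state();M=R.from_quat(s['orientation'],scalar_first=True).as_matrix()
print('delta cm',np.round(100*M.T@(np.array([float(a) for a in sys.argv[1:4]])-s['tcp_pos']),2))
E
python3 to.py .425 .1575 .133
```

```text
delta cm [4.84 0.93 0.37]
```

play_rows(
  moves=[
    {"claw": 5,"delta_pos": [1,0.2,0.1],"twist": -9},
    {"claw": 5,"delta_pos": [2,0.4,0.2],"twist": -18},
    {"claw": 5,"delta_pos": [3,0.6,0.3],"twist": -27},
    {"claw": 5,"delta_pos": [4,0.8,0.35],"twist": -36},
    {"claw": 5,"delta_pos": [4.84,0.93,0.37],"twist": -45},
    {"claw": 5,"delta_pos": [4.84,0.93,0.37],"twist": -54},
    {"claw": 5,"delta_pos": [4.84,0.93,0.37],"twist": -63},
    {"claw": 5,"delta_pos": [4.84,0.93,0.37],"twist": -72},
    {"claw": 5,"delta_pos": [4.84,0.93,0.37],"twist": -81},
    {"claw": 5,"delta_pos": [4.84,0.93,0.37],"twist": -86.5},
    {"claw": 5,"delta_pos": [4.84,0.93,0.37],"twist": -86.5},
    {"claw": 5,"delta_pos": [4.84,0.93,0.37],"twist": -86.5},
  ],
)

```text
clock: 6.68
tcp_pos: [0.4248, 0.1575, 0.1326]
orientation: [-0.004, 0.016, 0.999, 0.039]
wrist_force: [0.2, 0.4, -0.1]
finger_gap: 0.0498
```

```bash
python3 st.py;python3 to.py .425 .1575 .030
```

```text
6.675 [0.42478194 0.15746522 0.1325766 ] yaw 178.20359099932782 want -1.7617291773488797 gap 0.04979048983126908 F [ 0.18886149  0.38873768 -0.12105733]
tip in deck [-1.25519696e-01 -6.68400424e-05  1.17239079e-01]
[ 0.124  0.126 -0.446  0.995  0.079  0.156] toolz [-0.0067  0.0784 -0.9969]
delta cm [-0.12 -0.8  10.23]
```

play_rows(
  moves=[
    {"claw": 5,"delta_pos": [-0.04,-0.25,3.2],"twist": 0},
    {"claw": 5,"delta_pos": [-0.08,-0.5,6.4],"twist": 0},
    {"claw": 5,"delta_pos": [-0.1,-0.7,9],"twist": 0},
    {"claw": 5,"delta_pos": [-0.12,-0.8,10.2],"twist": 0},
    {"claw": 5,"delta_pos": [-0.12,-0.8,10.2],"twist": 0},
    {"claw": 5,"delta_pos": [-0.12,-0.8,10.2],"twist": 0},
  ],
)

```text
clock: 7.42
tcp_pos: [0.4258, 0.1576, 0.031]
orientation: [-0.003, 0.015, 0.999, 0.039]
wrist_force: [0.2, -1.0, -1.0]
finger_gap: 0.0499
```

```bash
python3 st.py
python3 - <<'E'
from h import *
v=np.load('v.npy');s=get_state();M=R.from_quat(s['orientation'],scalar_first=True).as_matrix()
D=R.from_euler('z',v[2]).as_matrix()@R.from_euler('y',-T).as_matrix()
print('unit upslope in tool',M.T@D[:,0])
E
python3 look.py b wrist side; python3 -c "
import cv2;a=cv2.imread('pics/b_side.png')[200:360,180:420];cv2.imwrite('pics/b2.png',cv2.resize(a,None,fx=3,fy=3))"
```

```text
7.425 [0.42581214 0.15757547 0.03100202] yaw 178.32007773254261 want -1.7617291773488797 gap 0.049854126479235844 F [ 0.20920054 -1.01941785 -1.01986785]
tip in deck [-1.38677448e-01  7.50342392e-05  1.65150867e-02]
[ 0.124  0.241 -0.593  0.733  0.079  0.154] toolz [-0.0055  0.0786 -0.9969]
unit upslope in tool [-0.98908798  0.01013832 -0.14697683]
```

View pics/b2.png

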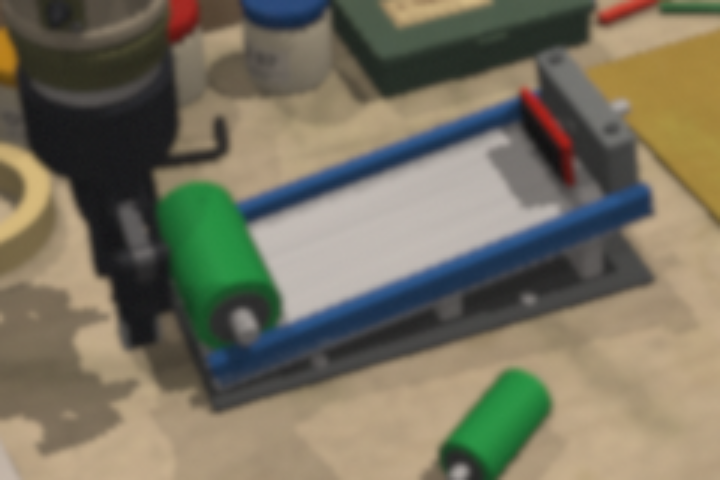

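View pics/b_wrist.png

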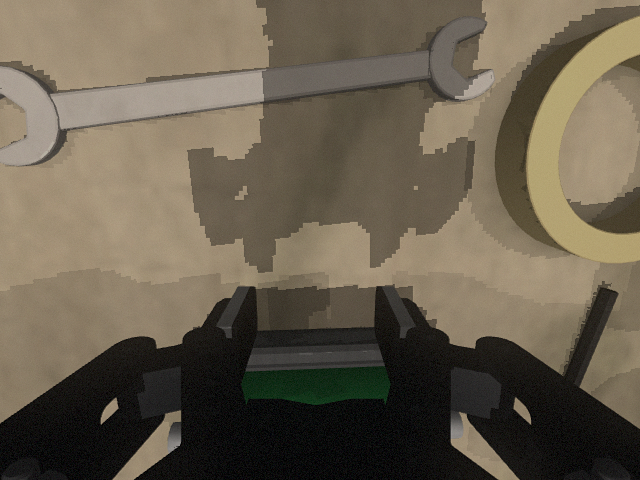

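play_rows(
  moves=[
    {"claw": 5,"delta_pos": [-0.5,0.0,-0.07],"twist": 0},
    {"claw": 5,"delta_pos": [-1.0,0.01,-0.15],"twist": 0},
    {"claw": 5,"delta_pos": [-1.3,0.01,-0.19],"twist": 0},
    {"claw": 5,"delta_pos": [-1.6,0.02,-0.24],"twist": 0},
    {"claw": 5,"delta_pos": [-1.9,0.02,-0.28],"twist": 0},
    {"claw": 5,"delta_pos": [-2.2,0.02,-0.33],"twist": 0},
    {"claw": 5,"delta_pos": [-2.6,0.03,-0.39],"twist": 0},
    {"claw": 5,"delta_pos": [-3.0,0.03,-0.45],"twist": 0},
    {"claw": 5,"delta_pos": [-3.4,0.03,-0.51],"twist": 0},
    {"claw": 5,"delta_pos": [-3.8,0.04,-0.56],"twist": 0},
    {"claw": 5,"delta_pos": [-4.1,0.04,-0.61],"twist": 0},
    {"claw": 5,"delta_pos": [-4.3,0.04,-0.64],"twist": 0},
  ],
)

```text
clock: 9.02
tcp_pos: [0.4669, 0.1559, 0.0359]
orientation: [-0.005, 0.015, 0.999, 0.039]
wrist_force: [-6.0, -0.4, 3.8]
finger_gap: 0.0498
```

```bash
python3 st.py
cat > rol.py <<'E'
from h import *
from scipy.optimize import minimize_scalar
import sys
v=np.load('v.npy');im=imaging.read_camera('side');cv2.imwrite(f'pics/{sys.argv[1]}.png',cv2.resize(im[200:360,180:420,::-1],None,fx=3,fy=3))
i=imaging.camera_info('side');m=mask(im,'g',(222,215,400,318));print('green',m.min(0),m.max(0))
for x in np.arange(-.09,.1,.001):
    p=proj(deck(cyl(x),v),i)
    if p[:,0].max()>=m[:,0].max()+.5: print('roller x',x,p.min(0),p.max(0));break
E
python3 rol.py c
```

```text
9.025 [0.46694522 0.15593999 0.0358658 ] yaw 178.33435688407965 want -1.7617291773488797 gap 0.049806654186708044 F [-6.01081192 -0.41909533  3.79651661]
tip in deck [-0.09723757 -0.00029512  0.01558714]
[ 0.11   0.302 -0.49   0.779  0.079  0.14 ] toolz [-0.0091  0.078  -0.9969]
green [258 256] [287 309]
roller x -0.06299999999999997 [241.9850607  254.11412929] [287.89012305 311.58736979]
```

play_rows(
  moves=[
    {"claw": 5,"delta_pos": [-0.4,0.0,-0.06],"twist": 0},
    {"claw": 5,"delta_pos": [-0.9,0.01,-0.13],"twist": 0},
    {"claw": 5,"delta_pos": [-1.4,0.01,-0.21],"twist": 0},
    {"claw": 5,"delta_pos": [-1.9,0.02,-0.28],"twist": 0},
    {"claw": 5,"delta_pos": [-2.4,0.02,-0.36],"twist": 0},
    {"claw": 5,"delta_pos": [-2.9,0.03,-0.43],"twist": 0},
    {"claw": 5,"delta_pos": [-3.4,0.03,-0.51],"twist": 0},
    {"claw": 5,"delta_pos": [-3.9,0.04,-0.58],"twist": 0},
    {"claw": 5,"delta_pos": [-4.4,0.04,-0.65],"twist": 0},
    {"claw": 5,"delta_pos": [-4.9,0.05,-0.73],"twist": 0},
    {"claw": 5,"delta_pos": [-5.3,0.05,-0.79],"twist": 0},
    {"claw": 5,"delta_pos": [-5.6,0.06,-0.83],"twist": 0},
  ],
)

```text
clock: 10.58
tcp_pos: [0.5244, 0.1544, 0.044]
orientation: [-0.004, 0.015, 0.999, 0.039]
wrist_force: [-4.7, 0.1, 2.8]
finger_gap: 0.0504
```

```bash
python3 st.py; python3 rol.py d
```

```text
10.575 [0.52442601 0.15436722 0.04397099] yaw 178.33438183850194 want -1.7617291773488797 gap 0.05038620909671439 F [-4.65046982  0.09556215  2.76736223]
tip in deck [-0.03916718 -0.0001      0.01558903]
[ 0.096  0.382 -0.344  0.843  0.079  0.125] toolz [-0.0068  0.0783 -0.9969]
green [293 244] [320 296]
roller x -0.004999999999999921 [273.92299273 242.06415616] [320.90653535 298.24885598]
```

View pics/d.png

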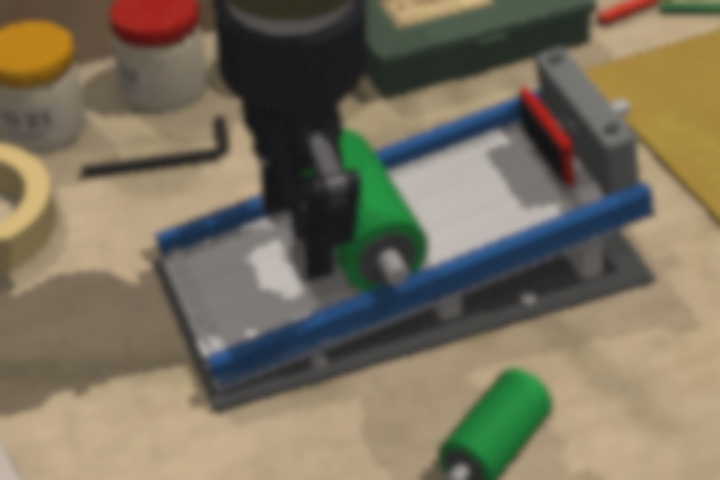

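Rolling straight, with the fingertips in contact and the roller at deck x ≈ -0.005. Continuing.

play_rows(
  moves=[
    {"claw": 5,"delta_pos": [-0.4,0.0,-0.06],"twist": 0},
    {"claw": 5,"delta_pos": [-0.9,0.01,-0.13],"twist": 0},
    {"claw": 5,"delta_pos": [-1.4,0.01,-0.21],"twist": 0},
    {"claw": 5,"delta_pos": [-1.9,0.02,-0.28],"twist": 0},
    {"claw": 5,"delta_pos": [-2.4,0.02,-0.36],"twist": 0},
    {"claw": 5,"delta_pos": [-2.9,0.03,-0.43],"twist": 0},
    {"claw": 5,"delta_pos": [-3.4,0.03,-0.51],"twist": 0},
    {"claw": 5,"delta_pos": [-3.9,0.04,-0.58],"twist": 0},
    {"claw": 5,"delta_pos": [-4.4,0.04,-0.65],"twist": 0},
    {"claw": 5,"delta_pos": [-4.9,0.05,-0.73],"twist": 0},
    {"claw": 5,"delta_pos": [-5.4,0.05,-0.8],"twist": 0},
    {"claw": 5,"delta_pos": [-5.9,0.06,-0.88],"twist": 0},
  ],
)

```text
clock: 12.12
tcp_pos: [0.5835, 0.1526, 0.0523]
orientation: [-0.004, 0.015, 0.999, 0.039]
wrist_force: [-4.3, 0.1, 3.5]
finger_gap: 0.0502
```

play_rows(
  moves=[
    {"claw": 5,"delta_pos": [-0.4,0.0,-0.06],"twist": 0},
    {"claw": 5,"delta_pos": [-0.8,0.01,-0.12],"twist": 0},
    {"claw": 5,"delta_pos": [-1.2,0.01,-0.18],"twist": 0},
    {"claw": 5,"delta_pos": [-1.6,0.02,-0.24],"twist": 0},
    {"claw": 5,"delta_pos": [-2.0,0.02,-0.3],"twist": 0},
    {"claw": 5,"delta_pos": [-2.4,0.02,-0.36],"twist": 0},
    {"claw": 5,"delta_pos": [-2.8,0.03,-0.42],"twist": 0},
    {"claw": 5,"delta_pos": [-2.8,0.03,-0.42],"twist": 0},
  ],
)

```text
clock: 13.12
tcp_pos: [0.6109, 0.1518, 0.056]
orientation: [-0.005, 0.015, 0.999, 0.039]
wrist_force: [-4.8, 0.2, 3.7]
finger_gap: 0.0501
```

```bash
python3 st.py; python3 rol.py e
```

```text
13.125 [0.61085252 0.1517621  0.05603838] yaw 178.33607661103105 want -1.7617291773488797 gap 0.050127468614123746 F [-4.79791632  0.20024535  3.6774446 ]
tip in deck [ 4.81365075e-02 -4.68743957e-05  1.54726424e-02]
[ 0.078  0.513 -0.098  0.962  0.079  0.107] toolz [-0.0081  0.0784 -0.9969]
green [329 229] [369 276]
roller x 0.08400000000000016 [321.4011228  224.14680357] [369.92404971 278.44342496]
```

play_rows(
  moves=[
    {"claw": 5,"delta_pos": [-0.25,0.0,-0.04],"twist": 0},
    {"claw": 5,"delta_pos": [-0.5,0.0,-0.07],"twist": 0},
    {"claw": 5,"delta_pos": [-0.75,0.01,-0.11],"twist": 0},
    {"claw": 5,"delta_pos": [-1.0,0.01,-0.15],"twist": 0},
    {"claw": 5,"delta_pos": [-1.15,0.01,-0.17],"twist": 0},
    {"claw": 5,"delta_pos": [-1.15,0.01,-0.17],"twist": 0},
  ],
)

```text
clock: 13.92
tcp_pos: [0.6187, 0.1515, 0.0571]
orientation: [-0.008, 0.015, 0.999, 0.039]
wrist_force: [-13.8, -0.5, 8.1]
finger_gap: 0.0499
```

```bash
python3 st.py; python3 rol.py f
```

```text
13.925 [0.61873028 0.15151029 0.05711888] yaw 178.34821540189586 want -1.7617291773488797 gap 0.049909296952581686 F [-13.77636771  -0.49540008   8.06801127]
tip in deck [ 5.60919503e-02 -5.63720854e-05  1.54427226e-02]
[ 0.077  0.53  -0.066  0.984  0.079  0.106] toolz [-0.0145  0.0783 -0.9968]
green [334 234] [373 274]
roller x 0.09100000000000016 [325.05251493 222.76605722] [373.69770635 276.91856107]
```

play_rows(
  moves=[
    {"claw": 5,"delta_pos": [-0.15,0.0,-0.02],"twist": 0},
    {"claw": 5,"delta_pos": [-0.3,0.0,-0.04],"twist": 0},
    {"claw": 5,"delta_pos": [-0.3,0.0,-0.04],"twist": 0},
  ],
)

```text
clock: 14.35
tcp_pos: [0.621, 0.1514, 0.0574]
orientation: [-0.009, 0.015, 0.999, 0.039]
wrist_force: [-15.5, -1.0, 9.0]
finger_gap: 0.0504
```

play_rows(
  moves=[
    {"claw": 5,"delta_pos": [-0.15,0.0,-0.02],"twist": 0},
    {"claw": 5,"delta_pos": [-0.3,0.0,-0.04],"twist": 0},
    {"claw": 5,"delta_pos": [-0.3,0.0,-0.04],"twist": 0},
  ],
)

```text
clock: 14.72
tcp_pos: [0.6223, 0.1514, 0.0576]
orientation: [-0.01, 0.015, 0.999, 0.039]
wrist_force: [-18.6, -0.6, 11.8]
finger_gap: 0.05
```

```bash
python3 st.py; python3 rol.py g
```

```text
14.725 [0.62232546 0.15135513 0.05761119] yaw 178.35774386447156 want -1.7617291773488797 gap 0.05002760098002183 F [-18.56143819  -0.59704519  11.81620007]
tip in deck [ 0.05972369 -0.00010094  0.01542811]
[ 0.076  0.539 -0.049  0.996  0.08   0.105] toolz [-0.0189  0.0783 -0.9968]
green [336 233] [375 274]
roller x 0.09500000000000017 [327.13422461 221.97888507] [375.84885307 276.04931501]
```

play_rows(
  moves=[
    {"claw": 5,"delta_pos": [-0.15,0.0,-0.02],"twist": 0},
    {"claw": 5,"delta_pos": [-0.3,0.0,-0.04],"twist": 0},
    {"claw": 5,"delta_pos": [-0.3,0.0,-0.04],"twist": 0},
  ],
)

```text
clock: 15.15
tcp_pos: [0.6224, 0.1514, 0.0577]
orientation: [-0.013, 0.015, 0.999, 0.039]
wrist_force: [-25.3, -0.9, 15.7]
finger_gap: 0.0498
```

play_rows(
  moves=[
    {"claw": 5,"delta_pos": [-0.15,0.0,-0.02],"twist": 0},
    {"claw": 5,"delta_pos": [-0.3,0.0,-0.04],"twist": 0},
    {"claw": 5,"delta_pos": [-0.3,0.0,-0.04],"twist": 0},
  ],
)

```text
clock: 15.52
tcp_pos: [0.6224, 0.1514, 0.0576]
orientation: [-0.015, 0.015, 0.999, 0.039]
wrist_force: [-33.1, -1.6, 20.2]
finger_gap: 0.0502
```

```bash
python3 st.py; python3 rol.py h
python3 - <<'E'
from h import *
im=imaging.read_camera('top');cv2.imwrite('pics/i_top.png',cv2.resize(im[130:290,200:440,::-1],None,fx=3,fy=3))
m=mask(im,'r',(285,165,340,200));i=imaging.camera_info('top');v=np.load('v.npy')
m0=mask(cv2.imread('pics/top.png')[:,:,::-1].copy(),'r',(285,165,340,200))
if len(m): print('red rows now',m.min(0),m.max(0),m.mean(0),'before',m0.mean(0))
print('pred top edge 0/12mm',[proj(deck([.114+d,0,.041],v),i) for d in(0,.012)])
E
```

```text
15.525 [0.62242728 0.15135568 0.05761586] yaw 178.38758846195478 want -1.7617291773488797 gap 0.05015488189947107 F [-33.10332376  -1.56379636  20.24194419]
tip in deck [ 5.98251000e-02 -9.72577512e-05  1.54185335e-02]
[ 0.075  0.548 -0.035  1.013  0.08   0.104] toolz [-0.0298  0.0782 -0.9965]
green [337 233] [375 274]
roller x 0.09500000000000017 [327.13422461 221.97888507] [375.84885307 276.04931501]
pred top edge 0/12mm [array([[311.00259482, 181.89174702]]), array([[311.23795249, 173.98942252]])]
```

View pics/h.png

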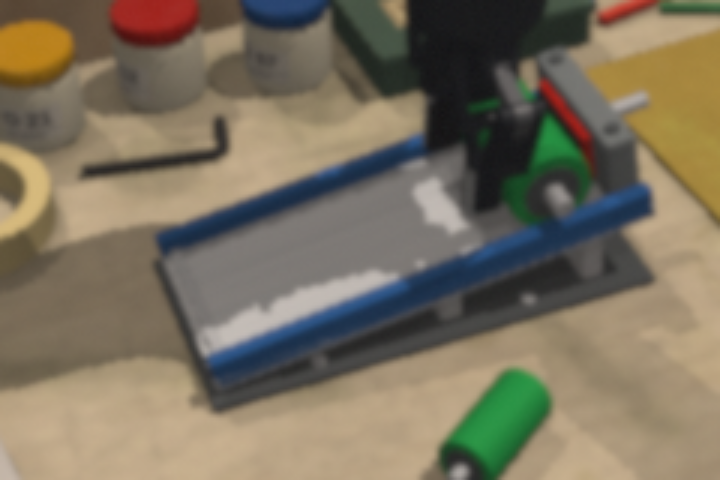

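TCP stopped moving while the force climbed from 19 to 33 N, so the buffer is on its hard stop. I'll ease the push slightly for margin.

play_rows(
  moves=[
    {"claw": 5,"delta_pos": [0.1,0.0,0.01],"twist": 0},
    {"claw": 5,"delta_pos": [0.2,0.0,0.03],"twist": 0},
    {"claw": 5,"delta_pos": [0.2,0.0,0.03],"twist": 0},
    {"claw": 5,"delta_pos": [0.2,0.0,0.03],"twist": 0},
  ],
)

```text
clock: 16.12
tcp_pos: [0.6224, 0.1514, 0.0576]
orientation: [-0.014, 0.015, 0.999, 0.039]
wrist_force: [-28.4, -1.6, 16.3]
finger_gap: 0.0497
```

```bash
python3 st.py; python3 rol.py j
```

```text
16.125 [0.6224077  0.15136813 0.05759169] yaw 178.37829328138943 want -1.7617291773488797 gap 0.04974785930353968 F [-28.42025344  -1.64099243  16.28472144]
tip in deck [ 5.98019676e-02 -8.54096354e-05  1.53973867e-02]
[ 0.075  0.545 -0.04   1.007  0.08   0.104] toolz [-0.0259  0.0782 -0.9966]
green [336 233] [375 274]
roller x 0.09500000000000017 [327.13422461 221.97888507] [375.84885307 276.04931501]
```

View pics/j.png

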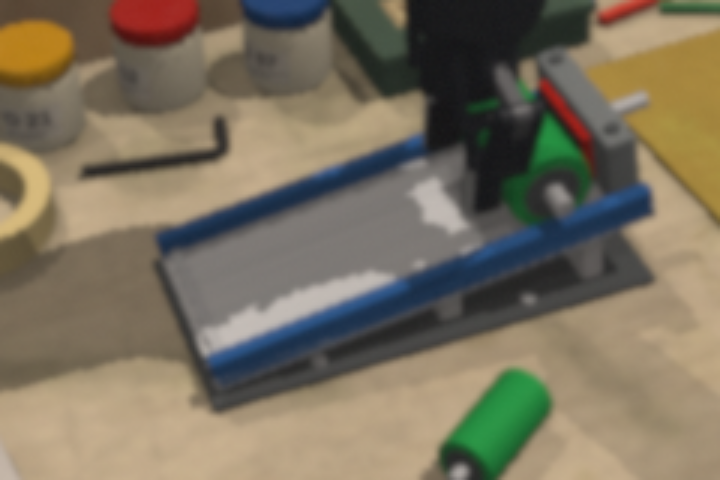

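The red plate at (570,125) is flush against the grey block and the roller is pressed against it. The TCP has not moved and the push is steady at about 28 N. Handing in.

```bash
python3 -c "
from workcell import env;print(env.hand_in())"; python3 st.py
```

```text
the job is handed in; nothing more can be done
None
the job is handed in; nothing more can be done
```

I pushed the 50 mm roller up the ramp in short, slow steps (at most about 40 mm/s) with two open fingertips. I handed in at about 16 s, with the fingers still pressing it against the buffer.

**Last checks that support this:**
- The TCP stopped at x = 0.6224 while the push climbed from about 19 to 33 N, so the buffer is on its hard stop.
- I eased the push back to about 28 N (about 33 N in total, counting the upward friction on the fingers). The TCP did not move.
- The side picture shows the red plate flush against the grey block, with the fingers on the roller.
- The side pictures show no bystander moved near the ramp. I did not compare the whole bench before and after.

**Checks that failed or disagreed:**
- My camera estimate puts the roller's centre at deck x ≈ 0.095, against a nominal 0.097. That is within the 2 mm calibration.
- The top camera could not see the red plate at the end, so it gave no second check.
- Early on, joint 6 hit its range limit, so I turned the gripper by half a turn. That left a tilt of about 4.5° sideways across the ramp; it did not affect the push.

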